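# Prop the sanding-bay guard open and take out the bamboo stub

### The arm

A 6-joint arm with a two-finger parallel gripper is mounted at the origin on a cart in front of the work surface, level with it; the furniture and walls round the work are solid. World frame = base frame: x ahead of the robot, y to its left, z up, the work surface at z = 0. Lengths are in m, angles in rad, forces in N, time in s.
With the tool pointing down it reaches from about 0.425 to 0.925 m from the base axis. Payload 12.5 kg.
Tool frame: the origin (TCP) lies on the centre line of the jaws, within the pads' length; the fingertips stand 22 mm ahead of it and the grasp point (between the pads) lies 3 mm ahead of it; z points along the fingers, y is the direction in which the jaws open and shut (so a half turn about z gives the same grasp; the last joint's range is limited). The gripper opens to 85 mm and grips with 20 to 120 N. Pads are 22 mm wide; open, the fingers measure 114 mm over their backs; the gripper's body (76 mm by 85 mm) begins 54 mm behind the grasp point. The pads swing forward as they close: fully open they stand 13 mm farther back than shut.
Start: joints at [1.093, 0.491, 1.559, -0, 1.092, -0.106], TCP at [0.227, 0.582, 0.253] pointing down, gripper open.
Joint ranges: [-3.1, 3.1], [-0.84, 2.19], [0.05, 2.79], [-1.13, 4.28], [0.06, 2.93], [-2.69, 2.69]. Speed limits (rad/s): [2.22, 2.22, 2.79, 3.14, 3.14, 3.14].

### API

Orientations are given as a unit quaternion [x, y, z, w].
In Python, from cell import robot gives the robot as it stands.
- The arm moves only by the tool play_rows, never from a script. Its argument "plan" is one flat list of numbers, 7 for each row, row after row: the turn, a rotation vector about the tool's x, y, z in degrees, then the shift along the tool's x, y, z in mm, then the finger opening in mm, from 0 to 85.4. In form: [rx, ry, rz, tx, ty, tz, claw, rx, ry, rz, tx, ty, tz, claw, ...]. A call has 1 to 10 rows; each row shifts and turns the pose as measured when the row begins, along the tool's axes as they then stand; what a row does not reach is not made up. A row lasts 1/8 s, in which the tool goes at most 62.5 mm and 10.7 degrees, less where a joint would pass 70% of its speed; a pose out of reach is approached as far as the arm can. A call is refused whole if a number of a shift passes 62.5 or a number of a turn 10.7, either way. A call with a gripper value outside its range is refused whole. The fingers move at their own pace and stop on an object; "squeeze" is the grip in N (left out, the last holds). Time passes only in rows, so rows that do not move let the fingers close. It gives the time, the measured TCP pose, the force and the opening at its end, in the units of the state.
- robot.read_state(): the state, without advancing time (a new reading comes with each control period).
- robot.get_image(name): name is "scene" or "top" or "wrist"; returns a dict with "pixels" (420x560x3 uint8, blue, green, red), "depth" (420x560 float32, m along the optical axis (not along the pixel's ray), 0 where there is no reading), "mtx" (3x3 intrinsics, pixels), "T" (4x4, takes a point from camera to world coordinates); the wrist camera has in their place "mount" (4x4, takes a point from camera to tool coordinates, whose origin is the TCP and whose axes are the flange's). Camera axes: x right, y down, z forward; pixel columns grow to the right and rows downward; lengths in m; the calibration is good to about 2 mm. The wrist camera is an equidistant fisheye: a pixel r from the principal point sees the ray r / f radians off the axis. A picture is of the moment at which its call begins: read the wrist's pose just before it.
- robot.finish_job(): hands the job in, once; it reports no verdict.
Trained networks look in a picture, given as the dict that the camera call returned (one of the last four; its "shot" number tells which), for a name from the list of things; names that differ only in an ending like _2 or _b are one class to them, and where a whole thing is asked for, a point or a joint stands for the part that bears it (a point fixed in the world has none). Each returns a list of dicts, best first, with "score" (0 to 1); they miss things now and then, are a little off and sometimes report something else, mostly with a low value. They report only what shows in the picture. A call takes as long as a camera call.
- robot.spot_in(query, picture): "bbox" ([left, top, right, bottom] in pixels, round what is visible of it).
- robot.mark_of(query, picture): "location" ([row, column] in pixels: a listed point, or the origin of a listed thing).
The state is a dict: "time": time; "qpos": joint angles; "dq": joint speeds; "joint_efforts": joint torques, N m; "position": TCP position; "orientation": TCP orientation; "contact_force": force on the tool from outside, world axes, zero at the start; "moment": the same for the moment, N m; "opening": finger opening in m.
Only numpy, scipy, OpenCV 4.12 (cv2) and the standard library are available. Lean on these libraries where they do the work, as an engineer would, in place of code of your own. Each camera call takes 0.05 s, during which the arm holds its last target.

### The job

Raise the clear guard flap of the sanding bay by its yellow handle right up to its stop, then swing the red-handled stay fully across in front of it so that the flap stays propped open. Then take the pale bamboo stub out of the bay and lay it on the flat board of the bench hook; leave the felt-ended roller where it lies.

Things in the scene. Friction and masses are not known exactly. Their poses are not given: they have to be found in the camera images.
- guard_flap (a joint): angle (rad) of the guard flap, a clear panel in an aluminium frame (170 deep, 220 wide, 8 mm thick, 0.2 kg) over a low grey sanding bay, hinged along its far edge. 0 = shut, level; grows as the near edge rises; 1.54 = stop, upright. Left alone it sinks shut slowly: from the stop in about 20 s to 1.33, from 1.45 in about 8 s. With the stay set it sinks no further than about 1.32, resting on it
- flap_handle (a point): middle of the bar of the flap's yellow bow handle: 10 mm thick, 80 mm clear between its ends, parallel to the hinge, 220 mm from it, 70 mm above the table when shut. 45 mm are clear between bar and flap edge, so straddle it with fingers open 30-45 mm; nothing below it. Frame turns with the flap; shut, x points to the hinge, y left along the bar, z up
- flap_hinge (a point): middle of the flap's hinge line, fixed, 70 mm above the table. x points away from the robot across the bay (from shut handle to hinge), y left along the hinge line, z up. A soft-close damper in the hinge (2 N m s/rad) resists quick motion: about 4 N at the handle at 80 mm/s
- stay_arm (a joint): angle (rad) of the stay: a steel arm 75 mm long, 12 wide, 10 thick that swings level on a post left of the bay, an upright red handle near its end. 0 to 0.25 = stowed, pointing to the robot, clear of the flap; grows as the handle swings away and to the right; 1.57 = stop, set, across the front of the raised flap. Stays where left (0.05 N m). Passes only while the flap is above 1.33
- stay_handle (a point): grip point on the axis of the stay's upright red handle, 272 mm above the table, 60 mm from the stay's pivot axis. The handle is 12 mm thick; it ends 12 mm above this point, and 85 mm below it the arm begins
- stay_pivot (a point): pivot of the stay (vertical axis) on top of the post, 179 mm above the table, 35 mm in front of the hinge line and 145 mm left of the hinge's middle. Axes as flap_hinge
- bamboo_stub: pale sawn bamboo piece, round, 62 mm long, 31 mm thick, 15 g, lying front to back on one of two nests under the flap (either one). Origin: middle of its underside, at the start on the bay's floor 10 mm above the table; y = its length, z up. The nests are flat felt pads, 90 mm between middles, about 135 mm in front of the hinge; 50 mm free beside a piece
- hone_roller: turned wooden roller with a black felt end, 62 mm long, 31 mm thick, 60 g, lying on the other nest; it stays there. Origin and axes as for the stub
- bench_hook: wooden bench hook, fixed, right of the bay: flat board 150 x 220 mm, 18 mm thick, with a batten 30 wide and 20 high along its right edge. Origin: middle of the underside; x points to the batten side, y along the batten, z up. The board's free flat top, 18 mm above the table, spans x = -75 to +45 mm, y = -110 to +110 mm

How it is judged:
On the way, in this order (a step that is already met when the one before it is completed fails the run):
1. the guard flap is raised upright (value of joint guard_flap above 1.3 rad), for 0.1 s.
2. the stay is swung across in front of the raised flap (value of joint guard_flap above 1.15 rad and value of joint stay_arm above 1.3 rad), for 0.2 s.
3. the bamboo stub is lifted clear of the bay with the flap propped (all of step 2 and height (world z) of bamboo_stub above 0.06 m), for 0.1 s.
At the end, for the whole second after the job is handed in: the flap stands propped open (above 1.15 rad) with the stay set (above 1.3 rad), and the bamboo stub lies at rest on the flat board of the bench hook, its middle within the flat part (all of step 2 and x of bamboo_stub in the frame of bench_hook between -0.075 and 0.045 m and y of bamboo_stub in the frame of bench_hook between -0.11 and 0.11 m and contact force between bamboo_stub and bench_hook above 0.03 N and linear speed of bamboo_stub below 0.03 m/s); the robot touches nothing.
It fails at once if the felt-ended roller is moved more than 25 mm (distance of hone_roller from where it was at the start of the episode above 0.025 m).
It also fails if it takes over 64 s, if anything falls off the work surface, if the arm or the gripper's body presses on something with over 40 N, if the wrist force passes 120 N, or if a joint passes its speed limit or range.

## Working session

There is one attempt and no reset: what is moved stays moved. The work goes in short steps, Python scripts to look and compute and a tool call to move; the robot and the scene stay as the last step left them, time stands still between calls to the robot, and variables do not carry over. Pictures are saved under pics/ and viewed, and the job is handed in when it is done.

Besides the shell and the picture viewer there is one more tool, called after "Call:" as name(argument=value, ...) on one line, values as JSON. play_rows: Moves the arm, as the interface text tells. Its arguments: {"type":"object","properties":{"plan":{"type":"array","items":{"type":"number"}},"squeeze":{"type":"number"}},"required":["plan"]}

```bash
mkdir -p pics; ls
cat > h.py <<'E'
import numpy as np, cv2
from scipy.spatial.transform import Rotation as R
from cell import robot
def pix2w(im,row,col,d=None):
    K=im["mtx"]; 
    if d is None:
        r,c=int(round(row)),int(round(col)); p=im["depth"][max(0,r-2):r+3,max(0,c-2):c+3]; p=p[p>0]; d=np.median(p) if p.size else 0
    v=np.array([(col-K[0,2])/K[0,0]*d,(row-K[1,2])/K[1,1]*d,d,1]); return (im["T"]@v)[:3]
def ray(im,row,col,z):
    K=im["mtx"];v=im["T"][:3,:3]@np.array([(col-K[0,2])/K[0,0],(row-K[1,2])/K[1,1],1]);o=im["T"][:3,3]
    return o+v*(z-o[2])/v[2]
def st():
    s=robot.read_state(); print("t",round(s["time"],2),"p",np.round(s["position"],4),"q",np.round(s["orientation"],3),"j",np.round(s["qpos"],2),"F",np.round(s["contact_force"],1),"op",round(s["opening"],4)); return s
E
python3 - <<'E'
from h import *
s=st(); print(np.round(R.from_quat(s["orientation"]).as_matrix(),3))
for n in ["scene","top"]:
    im=robot.get_image(n); cv2.imwrite(f"pics/{n}0.png",im["pixels"]); print(n,np.round(im["T"],2).tolist())
    for q in ["flap_handle","flap_hinge","stay_handle","stay_pivot","bamboo_stub","hone_roller","bench_hook"]:
        for m in robot.mark_of(q,im)[:2]:
            r,c=m["location"]; print(q,round(m["score"],2),int(r),int(c),np.round(pix2w(im,r,c),3), np.round(ray(im,r,c,{"flap_handle":.07,"flap_hinge":.07,"stay_handle":.272,"stay_pivot":.179,"bamboo_stub":.01,"hone_roller":.01,"bench_hook":0}[q]),3))
E
```

```text
pics
t 0.0 p [0.2269 0.5821 0.2527] q [ 0.185  0.983 -0.001 -0.   ] j [ 1.09  0.49  1.56  0.    1.09 -0.11] F [1.2 0.8 0.5] op 0.0856
[[-0.932  0.363 -0.001]
 [ 0.363  0.932 -0.001]
 [ 0.    -0.001 -1.   ]]
scene [[0.51, -0.69, 0.52, -0.15], [-0.86, -0.41, 0.29, -0.39], [0.01, -0.6, -0.8, 1.26], [0.0, 0.0, 0.0, 1.0]]
flap_handle 0.93 243 236 [0.497 0.106 0.009] [0.465 0.081 0.07 ]
flap_hinge 0.56 183 272 [0.746 0.133 0.001] [0.697 0.105 0.07 ]
stay_handle 0.49 146 212 [0.587 0.225 0.262] [0.58  0.219 0.272]
stay_pivot 0.66 151 219 [0.637 0.244 0.186] [0.643 0.248 0.179]
bamboo_stub 0.64 244 242 [0.47  0.066 0.07 ] [0.501 0.089 0.01 ]
bamboo_stub 0.39 236 264 [0.543 0.039 0.037] [0.558 0.049 0.01 ]
hone_roller 0.43 222 239 [0.524 0.109 0.075] [0.561 0.136 0.01 ]
bench_hook 0.56 301 336 [ 0.473 -0.223  0.019] [ 0.482 -0.22   0.   ]
top [[0.02, -0.99, 0.13, 0.41], [-1.0, -0.02, 0.01, 0.0], [-0.01, -0.13, -0.99, 1.38], [0.0, 0.0, 0.0, 1.0]]
flap_handle 0.65 251 247 [0.466 0.087 0.004] [0.463 0.083 0.07 ]
flap_hinge 0.97 161 245 [0.71  0.1   0.003] [0.695 0.095 0.07 ]
stay_handle 0.51 189 180 [0.591 0.225 0.246] [0.587 0.219 0.272]
stay_pivot 0.95 173 177 [0.639 0.244 0.186] [0.64  0.246 0.179]
bench_hook 0.95 242 367 [ 0.495 -0.227  0.018] [ 0.496 -0.23   0.   ]
```

View pics/scene0.png

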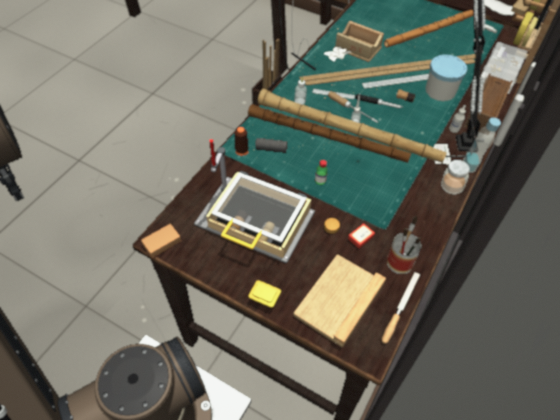

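View pics/top0.png

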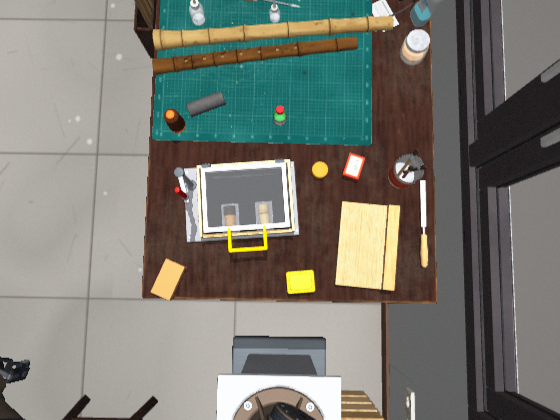

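The top view shows the bay at about (247,200), yellow bow handle bar at (248,250), red stay handle near (181,190), and bench hook centred near (368,247). Next I'll measure the handle and yaw more precisely.

Run:
```python
from h import *
out=[]
for n in ["top","scene"]:
    im=robot.get_image(n); hsv=cv2.cvtColor(im["pixels"],cv2.COLOR_BGR2HSV)
    m=cv2.inRange(hsv,(22,150,120),(35,255,255)); k,l,sts,cen=cv2.connectedComponentsWithStats(m)
    for i in range(1,k):
        if sts[i,4]>20: print(n,"yellow",sts[i].tolist(),np.round(cen[i],1), np.round(ray(im,cen[i][1],cen[i][0],.07),3))
    m2=cv2.inRange(hsv,(0,170,100),(5,255,255))|cv2.inRange(hsv,(174,170,100),(180,255,255)); k,l2,sts2,cen=cv2.connectedComponentsWithStats(m2)
    for i in range(1,k):
        if sts2[i,4]>8: print(n,"red",sts2[i].tolist(),np.round(cen[i],1), np.round(ray(im,cen[i][1],cen[i][0],.272),3))
    if n=="top":
        c=im["pixels"][140:270,160:400]; cv2.imwrite("pics/topz.png",cv2.resize(c,None,fx=3.3,fy=3.3,interpolation=cv2.INTER_CUBIC))
    else:
        c=im["pixels"][120:280,180:340]; cv2.imwrite("pics/scz.png",cv2.resize(c,None,fx=3.7,fy=3.7,interpolation=cv2.INTER_CUBIC))
```

```text
top yellow [313, 162, 15, 14, 162] [319.6 169. ] [ 0.679 -0.098  0.07 ]
top yellow [227, 226, 41, 27, 330] [247.2 243.8] [0.483 0.084 0.07 ]
top yellow [286, 270, 29, 24, 637] [300.1 281.4] [ 0.391 -0.051  0.07 ]
top red [276, 106, 8, 8, 52] [279.5 109.5] [0.77  0.007 0.272]
top red [342, 152, 23, 28, 117] [352.4 166.2] [ 0.644 -0.154  0.272]
top red [174, 187, 11, 11, 42] [177.8 190.9] [0.584 0.225 0.272]
scene yellow [221, 222, 40, 27, 223] [239.  238.1] [0.483 0.085 0.07 ]
scene yellow [248, 280, 31, 27, 160] [259.9 294.5] [ 0.366 -0.054  0.07 ]
scene red [210, 140, 5, 25, 42] [212.3 152.9] [0.56  0.205 0.272]
scene red [320, 161, 5, 6, 21] [322.4 163.5] [ 0.674 -0.054  0.272]
scene red [349, 232, 26, 15, 80] [360.  239.9] [ 0.512 -0.235  0.272]
scene red [396, 260, 14, 10, 75] [401.5 264.9] [ 0.499 -0.341  0.272]
```

View pics/topz.png

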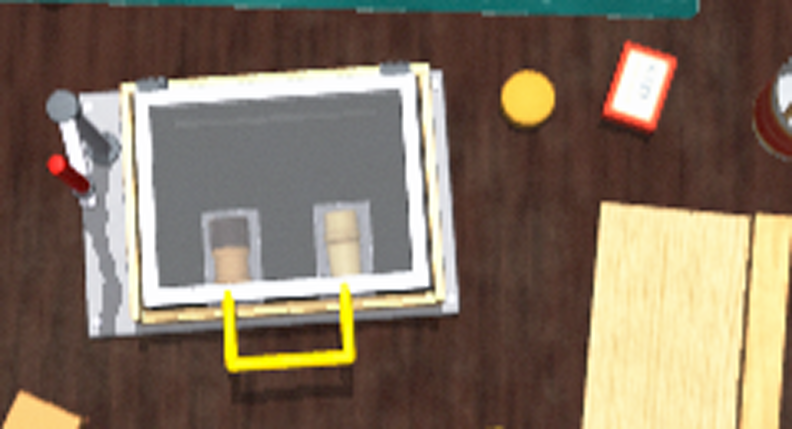

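View pics/scz.png

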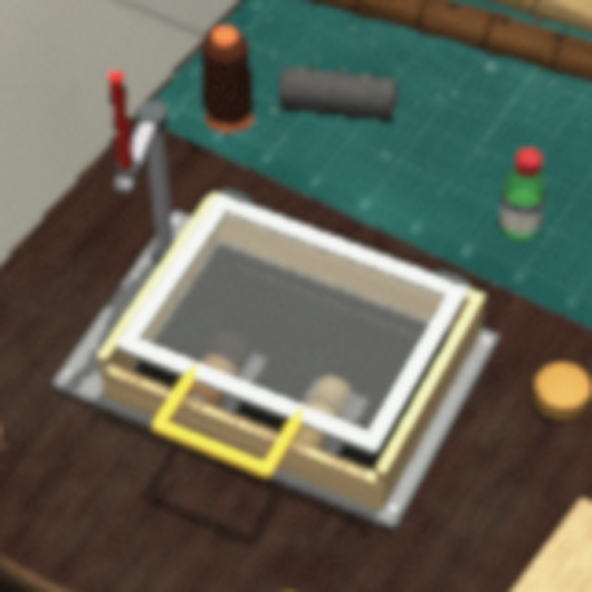

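```bash
cat >> h.py <<'E'
def Rdown(yh): # tool down, jaw y heading yh deg
    y=np.array([np.cos(np.radians(yh)),np.sin(np.radians(yh)),0]); z=np.array([0,0,-1.]); return R.from_matrix(np.stack([np.cross(y,z),y,z],1))
def plan(path,claw):
    """path list of (p,R) row targets; print rows starting from the measured pose"""
    s=st(); p=np.array(s["position"]); r=R.from_quat(s["orientation"])
    for (q,rr) in path:
        d=r.inv().apply(np.array(q)-p); w=np.degrees((r.inv()*rr).as_rotvec())
        print(np.round(w,1).tolist(),np.round(d*1000).astype(int).tolist(),claw); p=np.array(q); r=rr
def lin(q,rr,n):
    s=robot.read_state(); p=np.array(s["position"]); r=R.from_quat(s["orientation"]); w=(r.inv()*rr).as_rotvec()
    return [(p+(np.array(q)-p)*i/n, r*R.from_rotvec(w*i/n)) for i in range(1,n+1)]
E
python3 - <<'E'
from h import *
im=robot.get_image("top")
a=ray(im,250.9,229.7,.07);b=ray(im,248.5,267.3,.07);d=a-b;print(a,b,np.linalg.norm(d),np.degrees(np.arctan2(-d[0],d[1])))
for r,c in [(145+0,0)]: pass
# board edges
for r,c in [(140+203/3.3,160+603/3.3),(140+215/3.3,160+752/3.3),(289,337),(290,396)]: print(np.round(ray(im,r,c,.018),3))
# flap hinge edge corners / base plate
print(ray(im,140+72/3.3,160+425/3.3,.07),ray(im,140+90/3.3,160+122/3.3,.07))
plan(lin((.465,.083,.14),Rdown(4.5),10),36)
E
```

```text
[0.46445436 0.12774455 0.07      ] [0.47215426 0.03294158 0.07      ] 0.09511515594991106 4.643376077405497
[ 0.603 -0.164  0.018]
[ 0.595 -0.283  0.018]
[ 0.373 -0.149  0.018]
[ 0.373 -0.302  0.018]
[ 0.69623498 -0.01811116  0.07      ] [0.67807198 0.21850763 0.07      ]
t 0.95 p [0.227  0.5823 0.2533] q [0.185 0.983 0.    0.   ] j [ 1.09  0.49  1.56 -0.    1.09 -0.11] F [-1.1 -0.5 -0.8] op 0.0855
[0.0, -0.0, 6.4] [-40, -38, 11] 36
[0.0, -0.0, 6.4] [-44, -33, 11] 36
[0.0, -0.0, 6.4] [-48, -28, 11] 36
[0.0, -0.0, 6.4] [-51, -22, 11] 36
[0.0, -0.0, 6.4] [-53, -17, 11] 36
[0.0, -0.0, 6.4] [-54, -11, 11] 36
[0.0, -0.0, 6.4] [-55, -5, 11] 36
[0.0, -0.0, 6.4] [-55, 2, 11] 36
[0.0, -0.0, 6.4] [-55, 8, 11] 36
[0.0, -0.0, 6.4] [-54, 14, 11] 36
```

Call:
play_rows(plan=[0,0,6.4,-40,-38,11,36,0,0,6.4,-44,-33,11,36,0,0,6.4,-48,-28,11,36,0,0,6.4,-51,-22,11,36,0,0,6.4,-53,-17,11,36,0,0,6.4,-54,-11,11,36,0,0,6.4,-55,-5,11,36,0,0,6.4,-55,2,11,36,0,0,6.4,-55,8,11,36,0,0,6.4,-54,14,11,36], squeeze=30)

```text
time: 2.2
position: [0.4656, 0.0681, 0.1412]
orientation: [0.688, 0.725, 0.004, 0.001]
contact_force: [0.7, 0.3, 1.1]
opening: 0.0357
```

Run:
```python
from h import *
plan(lin((.468,.083,.14),Rdown(4.5),3),36)
```

```text
t 2.2 p [0.4656 0.0681 0.1412] q [0.688 0.725 0.004 0.001] j [ 0.    0.44  2.05  0.01  0.64 -0.06] F [0.7 0.3 1.1] op 0.0357
[0.1, -0.1, -0.5] [5, 1, 0] 36
[0.1, -0.1, -0.5] [5, 1, 0] 36
[0.1, -0.1, -0.5] [5, 1, 0] 36
```

Call:
play_rows(plan=[0,0,-0.8,8,2,0,36,0,0,-0.7,7,1,0,36])

```text
time: 2.45
position: [0.469, 0.08, 0.1407]
orientation: [0.681, 0.732, 0.004, 0.001]
contact_force: [0.1, 0.2, -0.5]
opening: 0.0359
```

Run:
```python
from h import *
s=st(); im=robot.get_image("wrist"); cv2.imwrite("pics/w1.png",im["pixels"])
print(robot.mark_of("flap_handle",im)[:1]); print(np.round(im["mount"],3).tolist(), im["mtx"].tolist())
hsv=cv2.cvtColor(im["pixels"],cv2.COLOR_BGR2HSV)
```

```text
t 2.45 p [0.469  0.08   0.1407] q [0.681 0.732 0.004 0.001] j [ 0.03  0.45  2.04  0.01  0.65 -0.05] F [ 0.1  0.2 -0.5] op 0.0359
[{'location': [231.9, 282.7], 'score': 0.94}]
[[0.001, -0.951, -0.31, 0.08], [1.0, 0.001, -0.0, -0.0], [0.0, -0.31, 0.951, -0.121], [0.0, 0.0, 0.0, 1.0]] [[325.19226210127806, 0.0, 276.8115727054731], [0.0, 325.19226210127806, 211.20248161066925], [0.0, 0.0, 1.0]]
```

View pics/w1.png

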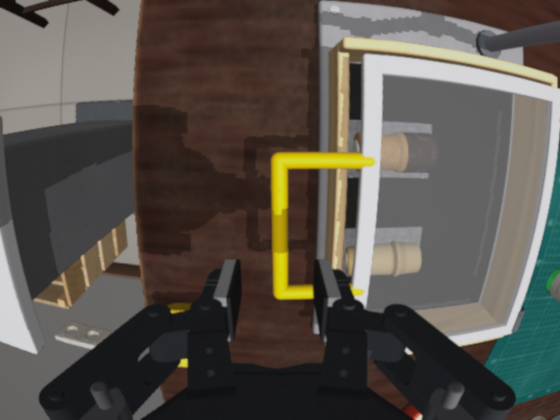

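```bash
cat >> h.py <<'E'
def wray(im,s,row,col,z):
    K=im["mtx"];u=(col-K[0,2]);v=(row-K[1,2]);r=np.hypot(u,v);t=r/K[0,0]
    d=np.array([np.sin(t)*u/r,np.sin(t)*v/r,np.cos(t)]); M=im["mount"]; Rw=R.from_quat(s["orientation"]).as_matrix()
    d=Rw@M[:3,:3]@d; o=np.array(s["position"])+Rw@M[:3,3]; return o+d*(z-o[2])/d[2]
E
python3 - <<'E'
from h import *
s=st(); im=robot.get_image("wrist")
for r,c in [(231.9,282.7),(160,281),(292,283),(227,280)]: print(np.round(wray(im,s,r,c,.07),4))
for r,c in [(152,395),(259,383)]: print(np.round(wray(im,s,r,c,.03),4))
plan(lin((.471,.083,.073),Rdown(4.6),3),36)
E
```

```text
t 2.55 p [0.4689 0.081  0.1409] q [0.68  0.733 0.004 0.001] j [ 0.03  0.45  2.04  0.01  0.65 -0.05] F [0.8 0.4 1.6] op 0.0359
[0.4725 0.0847 0.07  ]
[0.4679 0.1304 0.07  ]
[0.4764 0.04   0.07  ]
[0.4706 0.0879 0.07  ]
[0.554  0.1383 0.03  ]
[0.5598 0.0503 0.03  ]
t 2.6 p [0.4688 0.081  0.1409] q [0.68  0.733 0.004 0.001] j [ 0.03  0.45  2.04  0.01  0.65 -0.05] F [ 0.1 -0.4 -0.8] op 0.036
[0.1, -0.1, -0.1] [1, 1, 23] 36
[0.1, -0.1, -0.1] [1, 1, 23] 36
[0.1, -0.1, -0.1] [1, 1, 23] 36
```

Call:
play_rows(plan=[0,0,0,2,1,23,36,0,0,0,2,1,23,36,0,0,0,0,0,22,36,0,0,0,0,0,0,4,0,0,0,0,0,0,4,0,0,0,0,0,0,4], squeeze=25)

```text
time: 3.35
position: [0.4705, 0.0904, 0.0743]
orientation: [0.676, 0.737, 0.006, 0.003]
contact_force: [-0.0, -5.4, -1.2]
opening: 0.0095
```

Run:
```python
from h import *
s=st(); im=robot.get_image("wrist"); cv2.imwrite("pics/w2.png",im["pixels"])
h=np.array([.690,.1015,.07]);yaw=np.radians(4.6);X=np.array([np.cos(yaw),np.sin(yaw),0]);Z=np.array([0,0,1.])
r=R.from_quat(s["orientation"]); p0=np.array(s["position"]); 
# relative offset tcp to bar is kept
bar0=h-.22*X; off=p0-bar0; print(off)
path=[];N=40
for i in range(1,N+1):
    a=1.56*i/N; path.append((h-.22*np.cos(a)*X+.22*np.sin(a)*Z+off,r))
plan(path,4)
```

```text
t 3.35 p [0.4705 0.0904 0.0743] q [0.676 0.737 0.006 0.003] j [ 0.05  0.57  2.08  0.01  0.48 -0.04] F [-0.  -5.4 -1.2] op 0.0095
[-0.00024701  0.00653125  0.00432804]
t 3.4 p [0.4705 0.0903 0.0744] q [0.676 0.737 0.006 0.003] j [ 0.05  0.57  2.08  0.01  0.48 -0.04] F [-0.6 -3.6 -1. ] op 0.0089
[0.0, -0.0, -0.0] [0, 0, -9] 4
[0.0, 0.0, 0.0] [0, 1, -9] 4
[0.0, 0.0, 0.0] [0, 1, -9] 4
[0.0, 0.0, 0.0] [0, 1, -8] 4
[0.0, 0.0, 0.0] [0, 2, -8] 4
[0.0, 0.0, 0.0] [0, 2, -8] 4
[0.0, 0.0, 0.0] [0, 2, -8] 4
[0.0, 0.0, 0.0] [0, 3, -8] 4
[0.0, 0.0, 0.0] [0, 3, -8] 4
[0.0, 0.0, 0.0] [0, 3, -8] 4
[0.0, 0.0, 0.0] [0, 4, -8] 4
[0.0, 0.0, 0.0] [0, 4, -8] 4
[0.0, 0.0, 0.0] [0, 4, -8] 4
[0.0, 0.0, 0.0] [0, 4, -7] 4
[0.0, 0.0, 0.0] [0, 5, -7] 4
[0.0, 0.0, 0.0] [0, 5, -7] 4
[0.0, 0.0, 0.0] [0, 5, -7] 4
[0.0, 0.0, 0.0] [0, 5, -7] 4
[0.0, 0.0, 0.0] [0, 6, -6] 4
[0.0, 0.0, 0.0] [0, 6, -6] 4
[0.0, 0.0, 0.0] [0, 6, -6] 4
[0.0, 0.0, 0.0] [0, 6, -6] 4
[0.0, 0.0, 0.0] [0, 7, -5] 4
[0.0, 0.0, 0.0] [0, 7, -5] 4
[0.0, 0.0, 0.0] [0, 7, -5] 4
[0.0, 0.0, 0.0] [0, 7, -5] 4
[0.0, 0.0, 0.0] [0, 7, -4] 4
[0.0, 0.0, 0.0] [0, 8, -4] 4
[0.0, 0.0, 0.0] [0, 8, -4] 4
[0.0, 0.0, 0.0] [0, 8, -3] 4
[0.0, 0.0, 0.0] [0, 8, -3] 4
[0.0, 0.0, 0.0] [0, 8, -3] 4
[0.0, 0.0, 0.0] [0, 8, -2] 4
[0.0, 0.0, 0.0] [0, 8, -2] 4
[0.0, 0.0, 0.0] [0, 8, -2] 4
[0.0, 0.0, 0.0] [0, 8, -1] 4
[0.0, 0.0, 0.0] [0, 9, -1] 4
[0.0, 0.0, 0.0] [0, 9, -1] 4
[0.0, 0.0, 0.0] [0, 9, 0] 4
[0.0, 0.0, 0.0] [0, 9, 0] 4
```

View pics/w2.png

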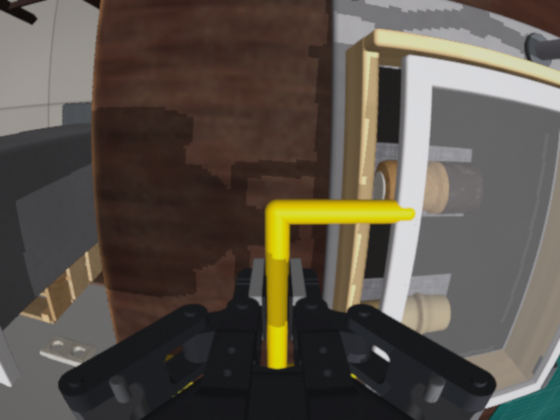

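Call:
play_rows(plan=[0,0,0,0,0,-9,4,0,0,0,0,1,-9,4,0,0,0,0,1,-9,4,0,0,0,0,1,-8,4,0,0,0,0,2,-8,4,0,0,0,0,2,-8,4,0,0,0,0,2,-8,4,0,0,0,0,3,-8,4,0,0,0,0,3,-8,4,0,0,0,0,3,-8,4], squeeze=25)

```text
time: 4.65
position: [0.489, 0.0917, 0.1644]
orientation: [0.676, 0.737, 0.007, 0.004]
contact_force: [6.2, 0.1, -8.1]
opening: 0.0086
```

```bash
cat > arc.py <<'E'
from h import *
s=st(); h=np.array([.690,.1015,.07]);yaw=np.radians(4.6);X=np.array([np.cos(yaw),np.sin(yaw),0]);Y=np.array([-X[1],X[0],0]);Z=np.array([0,0,1.])
p=np.array(s["position"])-np.array([0,0,.0044])-h; u=-p@X; a=np.arctan2(p[2],u); print("angle",a,"rad",np.hypot(u,p[2]),"lat",p@Y)
r=R.from_quat(s["orientation"]);path=[]
for i in range(1,11):
    b=a+.042*i; path.append((h-.22*np.cos(b)*X+.22*np.sin(b)*Z+Y*(p@Y)+np.array([0,0,.0044]),Rdown(4.6)))
path=[(q,r) for q,_ in path]
plan(path,4)
E
python3 arc.py
```

```text
t 4.65 p [0.489  0.0917 0.1644] q [0.676 0.737 0.007 0.004] j [ 0.05  0.43  1.97  0.01  0.73 -0.04] F [ 6.2  0.1 -8.1] op 0.0086
angle 0.4206979787315179 rad 0.22036052306991286 lat 0.0064019010962288805
t 4.65 p [0.489  0.0917 0.1644] q [0.676 0.737 0.007 0.004] j [ 0.05  0.43  1.97  0.01  0.73 -0.04] F [ 6.2  0.1 -8.1] op 0.0086
[0.0, 0.0, 0.0] [0, 4, -8] 4
[0.0, 0.0, 0.0] [0, 4, -8] 4
[0.0, 0.0, 0.0] [0, 5, -8] 4
[0.0, 0.0, 0.0] [0, 5, -8] 4
[0.0, 0.0, 0.0] [0, 5, -7] 4
[0.0, 0.0, 0.0] [0, 6, -7] 4
[0.0, 0.0, 0.0] [0, 6, -7] 4
[0.0, 0.0, 0.0] [0, 6, -7] 4
[0.0, 0.0, 0.0] [0, 7, -6] 4
[0.0, 0.0, 0.0] [0, 7, -6] 4
```

Tracks well.

Call:
play_rows(plan=[0,0,0,0,4,-8,4,0,0,0,0,4,-8,4,0,0,0,0,5,-8,4,0,0,0,0,5,-8,4,0,0,0,0,5,-7,4,0,0,0,0,6,-7,4,0,0,0,0,6,-7,4,0,0,0,0,6,-7,4,0,0,0,0,7,-6,4,0,0,0,0,7,-6,4])

```text
time: 5.9
position: [0.5438, 0.0963, 0.2417]
orientation: [0.676, 0.737, 0.004, 0.001]
contact_force: [-4.3, -1.0, -1.5]
opening: 0.0088
```

```bash
python3 arc.py
```

```text
t 5.9 p [0.5438 0.0963 0.2417] q [0.676 0.737 0.004 0.001] j [ 0.05  0.4   1.76  0.    0.98 -0.03] F [-4.3 -1.  -1.5] op 0.0088
angle 0.8526292642128296 rad 0.2221520857889682 lat 0.00654558978886537
t 5.9 p [0.5438 0.0963 0.2417] q [0.676 0.737 0.004 0.001] j [ 0.05  0.4   1.76  0.    0.98 -0.03] F [-4.3 -1.  -1.5] op 0.0088
[0.0, 0.0, 0.0] [0, 9, -4] 4
[0.0, 0.0, 0.0] [0, 7, -6] 4
[0.0, 0.0, 0.0] [0, 8, -5] 4
[0.0, 0.0, 0.0] [0, 8, -5] 4
[0.0, 0.0, 0.0] [0, 8, -5] 4
[0.0, 0.0, 0.0] [0, 8, -4] 4
[0.0, 0.0, 0.0] [0, 8, -4] 4
[0.0, 0.0, 0.0] [0, 9, -4] 4
[0.0, 0.0, 0.0] [0, 9, -3] 4
[0.0, 0.0, 0.0] [0, 9, -3] 4
```

Call:
play_rows(plan=[0,0,0,0,8,-5,4,0,0,0,0,7,-6,4,0,0,0,0,8,-5,4,0,0,0,0,8,-5,4,0,0,0,0,8,-5,4,0,0,0,0,8,-4,4,0,0,0,0,8,-4,4,0,0,0,0,9,-4,4,0,0,0,0,9,-3,4,0,0,0,0,9,-3,4])

```text
time: 7.15
position: [0.6284, 0.1033, 0.2908]
orientation: [0.676, 0.737, 0.002, -0.0]
contact_force: [-3.6, -0.8, -2.7]
opening: 0.0085
```

```bash
python3 arc.py
```

```text
t 7.15 p [0.6284 0.1033 0.2908] q [ 0.676  0.737  0.002 -0.   ] j [ 0.06  0.47  1.48  0.    1.18 -0.03] F [-3.6 -0.8 -2.7] op 0.0085
angle 1.2949123647388048 rad 0.22490110198349256 lat 0.006784460919619556
t 7.15 p [0.6284 0.1033 0.2908] q [ 0.676  0.737  0.002 -0.   ] j [ 0.06  0.47  1.48  0.    1.18 -0.03] F [-3.6 -0.8 -2.7] op 0.0085
[0.0, 0.0, 0.0] [0, 10, 2] 4
[0.0, 0.0, 0.0] [0, 9, -2] 4
[0.0, 0.0, 0.0] [0, 9, -2] 4
[0.0, 0.0, 0.0] [0, 9, -1] 4
[0.0, 0.0, 0.0] [0, 9, -1] 4
[0.0, 0.0, 0.0] [0, 9, 0] 4
[0.0, 0.0, 0.0] [0, 9, 0] 4
[0.0, 0.0, 0.0] [0, 9, 0] 4
[0.0, 0.0, 0.0] [0, 9, 1] 4
[0.0, 0.0, 0.0] [0, 9, 1] 4
```

Call:
play_rows(plan=[0,0,0,0,9,0,4,0,0,0,0,9,-1,4,0,0,0,0,9,-1,4,0,0,0,0,9,-1,4,0,0,0,0,9,0,4,0,0,0,0,9,0,4])

```text
time: 7.9
position: [0.6847, 0.1082, 0.2999]
orientation: [0.676, 0.737, 0.002, -0.0]
contact_force: [-53.2, -6.8, 21.8]
opening: 0.0086
```

```bash
python3 arc.py
```

```text
t 7.9 p [0.6847 0.1082 0.2999] q [ 0.676  0.737  0.002 -0.   ] j [ 0.06  0.56  1.31  0.    1.27 -0.03] F [-53.2  -6.8  21.8] op 0.0086
angle 1.5496855995950563 rad 0.2255221811878791 lat 0.007090881138582812
t 7.9 p [0.6847 0.1082 0.2999] q [ 0.676  0.737  0.002 -0.   ] j [ 0.06  0.56  1.31  0.    1.27 -0.03] F [-53.2  -6.8  21.8] op 0.0086
[0.0, 0.0, 0.0] [0, 9, 6] 4
[0.0, 0.0, 0.0] [0, 9, 0] 4
[0.0, 0.0, 0.0] [0, 9, 1] 4
[0.0, 0.0, 0.0] [0, 9, 1] 4
[0.0, 0.0, 0.0] [0, 9, 2] 4
[0.0, 0.0, 0.0] [0, 9, 2] 4
[0.0, 0.0, 0.0] [0, 9, 2] 4
[0.0, 0.0, 0.0] [0, 9, 3] 4
[0.0, 0.0, 0.0] [0, 9, 3] 4
[0.0, 0.0, 0.0] [0, 9, 3] 4
```

Call:
play_rows(plan=[0,0,0,0,-3,0,36,0,0,0,0,0,0,36,0,0,0,0,0,-20,36,0,0,0,0,0,-40,36,0,0,9,15,-20,-10,36,0,0,9,30,-20,0,36,0,0,9,40,-30,0,36,0,0,9,40,-20,0,36])

```text
time: 8.9
position: [0.6242, 0.2444, 0.3712]
orientation: [0.876, 0.481, 0.006, 0.0]
contact_force: [-0.2, -0.4, 0.3]
opening: 0.036
```

Run:
```python
from h import *
s=st(); im=robot.get_image("wrist"); cv2.imwrite("pics/w3.png",im["pixels"])
for m in robot.mark_of("stay_handle",im)[:2]: print(m,wray(im,s,*m["location"],.272))
for m in robot.mark_of("stay_pivot",im)[:2]: print(m,wray(im,s,*m["location"],.179))
im=robot.get_image("top"); cv2.imwrite("pics/t3.png",im["pixels"])
```

```text
t 8.9 p [0.6242 0.2444 0.3712] q [0.876 0.481 0.006 0.   ] j [0.27 0.47 1.28 0.   1.38 0.84] F [-0.2 -0.4  0.3] op 0.036
{'location': [268.9, 245.7], 'score': 0.64} [0.58406728 0.22504015 0.272     ]
{'location': [182.1, 289.8], 'score': 0.74} [0.64076067 0.24492347 0.179     ]
```

View pics/w3.png

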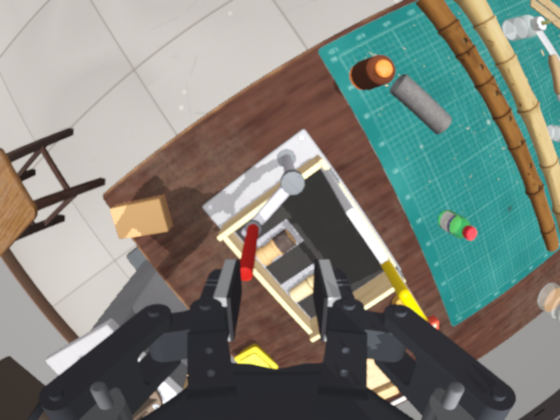

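View pics/t3.png

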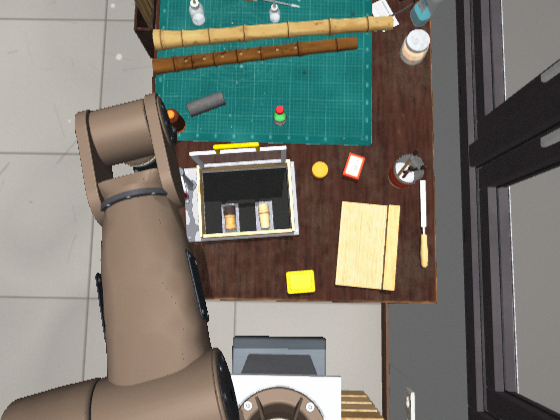

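Run:
```python
from h import *
p=lin((.5845,.2235,.345),Rdown(-34),2); plan(p,36)
P=[(np.array([.5845,.2235,z]),Rdown(-34)) for z in (.31,.281)]; plan(p[-1:]+P,36)
```

```text
t 9.1 p [0.6247 0.2437 0.3703] q [0.874 0.485 0.005 0.   ] j [0.27 0.47 1.27 0.   1.38 0.83] F [ 1.  -0.5 -0.5] op 0.036
[0.2, -0.3, 1.0] [-19, -12, 12] 36
[0.2, -0.3, 1.0] [-19, -11, 13] 36
t 9.1 p [0.6247 0.2437 0.3703] q [0.874 0.485 0.005 0.   ] j [0.27 0.47 1.27 0.   1.38 0.83] F [ 1.  -0.5 -0.5] op 0.036
[0.3, -0.5, 2.1] [-39, -24, 25] 36
[-0.0, 0.0, 0.0] [0, 0, 35] 36
[0.0, 0.0, 0.0] [0, 0, 29] 36
```

Call:
play_rows(plan=[0,0,1,-19,-12,6,36,0,0,1,-19,-11,6,36,0,0,0,0,0,0,36])

```text
time: 9.48
position: [0.586, 0.2204, 0.3569]
orientation: [0.882, 0.471, 0.006, 0.001]
contact_force: [0.6, -0.6, 0.2]
opening: 0.0359
```

Run:
```python
from h import *
plan([(np.array([.5845,.2235,z]),Rdown(-34)) for z in (.33,.305,.281)],36)
s=st(); im=robot.get_image("wrist"); cv2.imwrite("pics/w4.png",im["pixels"])
for m in robot.mark_of("stay_handle",im)[:2]: print(m,wray(im,s,*m["location"],.272))
```

```text
t 9.47 p [0.586  0.2204 0.3569] q [0.882 0.471 0.006 0.001] j [0.25 0.41 1.42 0.   1.3  0.84] F [ 0.6 -0.6  0.2] op 0.0359
[0.4, -0.6, 0.2] [1, -3, 27] 36
[0.0, 0.0, 0.0] [0, 0, 25] 36
[0.0, 0.0, 0.0] [0, 0, 24] 36
t 9.47 p [0.586  0.2204 0.3569] q [0.882 0.471 0.006 0.001] j [0.25 0.41 1.42 0.   1.3  0.84] F [ 0.6 -0.6  0.2] op 0.0359
{'location': [225.4, 270.0], 'score': 0.79} [0.58403264 0.22512854 0.272     ]
{'location': [290.3, 467.1], 'score': 0.67} [0.68888671 0.0815627  0.272     ]
```

View pics/w4.png

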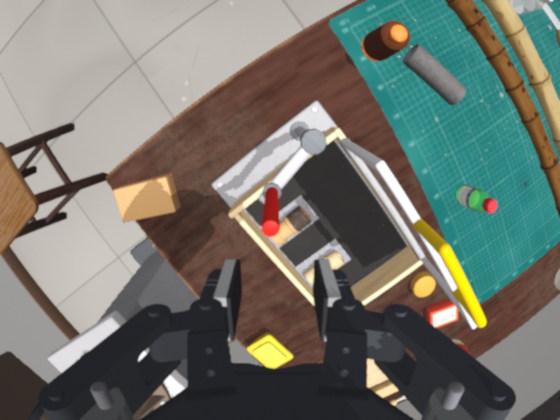

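Call:
play_rows(plan=[0,0,0,3,-3,27,36,0,0,0,1,-1,25,36,0,0,0,0,0,24,36,0,0,0,0,0,0,5,0,0,0,0,0,0,5,0,0,0,0,0,0,5], squeeze=20)

```text
time: 10.32
position: [0.5913, 0.2268, 0.2809]
orientation: [0.882, 0.472, 0.008, 0.001]
contact_force: [-1.3, -0.3, -7.2]
opening: 0.0114
```

```bash
cat > arc2.py <<'E'
from h import *
s=st(); v=np.array([.6405,.2450]);yaw=np.radians(4.6);X=np.array([np.cos(yaw),np.sin(yaw)]);Y=np.array([-X[1],X[0]])
p=np.array(s["position"]); d=p[:2]-v; a=np.arctan2(-d@Y,-d@X); print("stay",a,"rad",np.hypot(*d))
r=R.from_quat(s["orientation"]);path=[]
for i in range(1,11):
    b=a+.1*i; q=v+.06*(-np.cos(b)*X-np.sin(b)*Y); path.append((np.array([*q,p[2]]),r))
plan(path,5)
E
python3 arc2.py
```

```text
t 10.32 p [0.5913 0.2268 0.2809] q [0.882 0.472 0.008 0.001] j [0.26 0.47 1.51 0.   1.14 0.85] F [-1.3 -0.3 -7.2] op 0.0114
stay 0.2748645129858861 rad 0.05243425310542028
t 10.32 p [0.5913 0.2268 0.2809] q [0.882 0.472 0.008 0.001] j [0.26 0.47 1.51 0.   1.14 0.85] F [-1.3 -0.3 -7.2] op 0.0114
[0.0, 0.0, 0.0] [-9, 1, 0] 5
[0.0, 0.0, 0.0] [-3, 5, 0] 5
[0.0, 0.0, 0.0] [-2, 6, 0] 5
[0.0, 0.0, 0.0] [-2, 6, 0] 5
[0.0, 0.0, 0.0] [-1, 6, 0] 5
[0.0, 0.0, 0.0] [0, 6, 0] 5
[0.0, 0.0, 0.0] [0, 6, 0] 5
[0.0, 0.0, 0.0] [1, 6, 0] 5
[0.0, 0.0, 0.0] [1, 6, 0] 5
[0.0, 0.0, 0.0] [2, 6, 0] 5
```

Call:
play_rows(plan=[0,0,0,-6,2,0,5,0,0,0,-5,5,0,5,0,0,0,-3,6,0,5,0,0,0,-2,6,0,5,0,0,0,-1,6,0,5,0,0,0,0,6,0,5])

```text
time: 11.08
position: [0.6114, 0.1967, 0.2814]
orientation: [0.881, 0.473, 0.013, 0.0]
contact_force: [-3.5, 1.5, -5.0]
opening: 0.0111
```

```bash
python3 arc2.py
```

```text
t 11.07 p [0.6114 0.1967 0.2814] q [0.881 0.473 0.013 0.   ] j [0.21 0.48 1.49 0.01 1.14 0.79] F [-3.5  1.5 -5. ] op 0.0111
stay 0.9478096198099237 rad 0.05639502778744194
t 11.07 p [0.6114 0.1967 0.2814] q [0.881 0.473 0.013 0.   ] j [0.21 0.48 1.49 0.01 1.14 0.79] F [-3.5  1.5 -5. ] op 0.0111
[0.0, 0.0, 0.0] [-3, 6, 0] 5
[0.0, 0.0, 0.0] [1, 6, 0] 5
[0.0, 0.0, 0.0] [2, 6, 0] 5
[0.0, 0.0, 0.0] [2, 6, 0] 5
[0.0, 0.0, 0.0] [3, 5, 0] 5
[0.0, 0.0, 0.0] [3, 5, 0] 5
[0.0, 0.0, 0.0] [4, 5, 0] 5
[0.0, 0.0, 0.0] [4, 4, 0] 5
[0.0, 0.0, 0.0] [5, 4, 0] 5
[0.0, 0.0, 0.0] [5, 3, 0] 5
```

Call:
play_rows(plan=[0,0,0,-3,6,0,5,0,0,0,1,6,0,5,0,0,0,2,6,0,5,0,0,0,2,6,0,5,0,0,0,3,5,0,5,0,0,0,3,5,0,5])

```text
time: 11.82
position: [0.6469, 0.1843, 0.2818]
orientation: [0.881, 0.472, 0.014, -0.0]
contact_force: [-4.0, 0.3, -7.5]
opening: 0.0113
```

```bash
python3 arc2.py
```

```text
t 11.82 p [0.6469 0.1843 0.2818] q [ 0.881  0.472  0.014 -0.   ] j [0.18 0.53 1.41 0.01 1.17 0.76] F [-4.   0.3 -7.5] op 0.0113
stay 1.595998975826453 rad 0.06104073245252738
t 11.82 p [0.6469 0.1843 0.2818] q [ 0.881  0.472  0.014 -0.   ] j [0.18 0.53 1.41 0.01 1.17 0.76] F [-4.   0.3 -7.5] op 0.0113
[0.0, 0.0, 0.0] [5, 4, 0] 5
[0.0, 0.0, 0.0] [4, 4, 0] 5
[0.0, 0.0, 0.0] [5, 4, 0] 5
[0.0, 0.0, 0.0] [5, 3, 0] 5
[0.0, 0.0, 0.0] [5, 2, 0] 5
[0.0, 0.0, 0.0] [6, 2, 0] 5
[0.0, 0.0, 0.0] [6, 1, 0] 5
[0.0, 0.0, 0.0] [6, 1, 0] 5
[0.0, 0.0, 0.0] [6, 0, 0] 5
[0.0, 0.0, 0.0] [6, 0, 0] 5
```

Call:
play_rows(plan=[0,0,0,4,5,0,5])

```text
time: 11.95
position: [0.6505, 0.1843, 0.2816]
orientation: [0.881, 0.472, 0.009, -0.002]
contact_force: [-40.9, -7.3, 8.0]
opening: 0.0114
```

```bash
python3 arc2.py | head -3
```

```text
t 11.95 p [0.6505 0.1843 0.2816] q [ 0.881  0.472  0.009 -0.002] j [0.18 0.54 1.4  0.01 1.19 0.76] F [-40.9  -7.3   8. ] op 0.0114
stay 1.6531346237097657 rad 0.06150380500408062
t 11.95 p [0.6505 0.1843 0.2816] q [ 0.881  0.472  0.009 -0.002] j [0.18 0.54 1.4  0.01 1.19 0.76] F [-40.9  -7.3   8. ] op 0.0114
```

Call:
play_rows(plan=[0,0,0,-2,-3,0,30,0,0,0,0,0,0,30,0,0,0,0,0,-25,30,0,0,0,0,0,-40,30])

```text
time: 12.45
position: [0.6481, 0.1836, 0.3481]
orientation: [0.881, 0.472, 0.011, -0.001]
contact_force: [0.0, -0.2, 0.6]
opening: 0.0299
```

Run:
```python
from h import *
im=robot.get_image("top"); cv2.imwrite("pics/t5.png",im["pixels"])
plan(lin((.53,.065,.30),Rdown(-85.4),6),60)
```

```text
t 12.5 p [0.6491 0.1838 0.3549] q [0.881 0.472 0.015 0.001] j [0.18 0.48 1.3  0.01 1.33 0.76] F [-1.2 -1.   4.4] op 0.0301
[0.0, -0.3, 8.6] [-28, -6, 8] 60
[0.0, -0.3, 8.6] [-28, -1, 8] 60
[0.0, -0.3, 8.6] [-28, 3, 9] 60
[0.0, -0.3, 8.6] [-27, 7, 9] 60
[0.0, -0.3, 8.6] [-26, 11, 9] 60
[0.0, -0.3, 8.6] [-24, 15, 9] 60
```

View pics/t5.png

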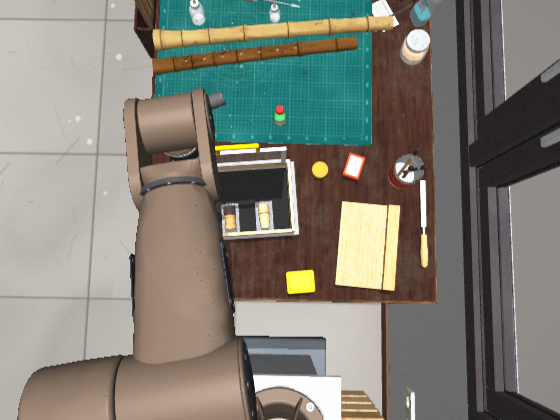

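Call:
play_rows(plan=[0,0,8.6,-28,-6,2,60,0,0,8.6,-28,-1,8,60,0,0,8.6,-28,3,9,60,0,0,8.6,-27,7,9,60,0,0,8.6,-26,11,9,60,0,0,8.6,-24,15,9,60])

```text
time: 13.25
position: [0.533, 0.0634, 0.308]
orientation: [0.999, 0.028, 0.026, -0.007]
contact_force: [0.5, -0.2, 0.1]
opening: 0.0602
```

Run:
```python
from h import *
s=st(); im=robot.get_image("wrist"); cv2.imwrite("pics/w6.png",im["pixels"])
for q in ["bamboo_stub","hone_roller"]:
  for m in robot.mark_of(q,im)[:2]: print(q,m,wray(im,s,*m["location"],.01))
  for m in robot.spot_in(q,im)[:1]: b=m["bbox"]; print(m,wray(im,s,(b[1]+b[3])/2,(b[0]+b[2])/2,.03))
im=robot.get_image("scene"); cv2.imwrite("pics/s6.png",cv2.resize(im["pixels"][120:330,150:430],None,fx=2.7,fy=2.7,interpolation=cv2.INTER_CUBIC))
```

```text
t 13.25 p [0.533  0.0634 0.308 ] q [ 0.999  0.028  0.026 -0.007] j [-0.01  0.29  1.73  0.02  1.07  1.5 ] F [ 0.5 -0.2  0.1] op 0.0602
bamboo_stub {'location': [158.1, 292.6], 'score': 0.68} [0.56387381 0.04825318 0.01      ]
bamboo_stub {'location': [52.7, 74.6], 'score': 0.36} [0.7168308  0.37874158 0.01      ]
{'bbox': [281.2, 136.4, 309.9, 188.7], 'score': 0.64} [0.56053056 0.0450585  0.03      ]
hone_roller {'location': [163.2, 225.6], 'score': 0.78} [0.55251542 0.13586656 0.01      ]
{'bbox': [210.7, 136.4, 238.7, 193.0], 'score': 0.84} [0.55309294 0.13365199 0.03      ]
```

View pics/w6.png

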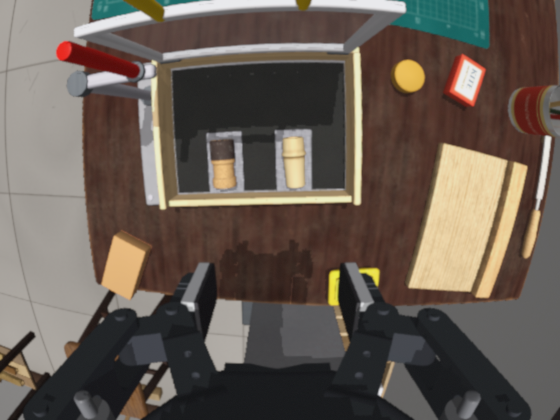

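View pics/s6.png

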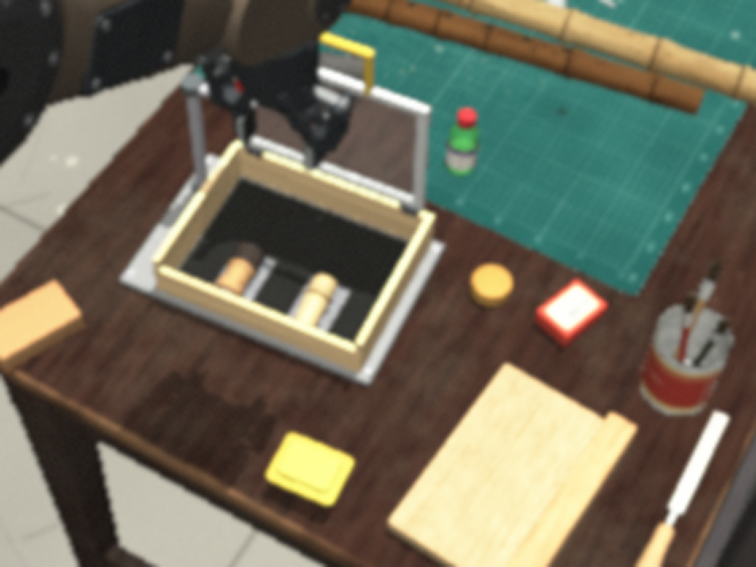

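Run:
```python
from h import *
p=lin((.558,.0465,.16),Rdown(-85.4),5); plan(p,60)
```

```text
t 13.55 p [0.5337 0.0644 0.3081] q [ 0.999  0.031  0.025 -0.007] j [-0.01  0.29  1.73  0.02  1.07  1.49] F [-0.   0.1  0.3] op 0.0601
[-0.1, -0.6, -0.2] [3, 4, 30] 60
[-0.1, -0.6, -0.2] [3, 4, 30] 60
[-0.1, -0.6, -0.2] [4, 4, 30] 60
[-0.1, -0.6, -0.2] [4, 4, 30] 60
[-0.1, -0.6, -0.2] [4, 4, 30] 60
```

Call:
play_rows(plan=[0,-0.7,0,4,4,30,60,0,-0.7,0,4,4,30,60,0,-0.7,0,4,4,30,60,0,-0.6,0,4,4,30,60,0,-0.6,0,4,4,28,60,0,0,0,0,0,0,60])

```text
time: 14.3
position: [0.5657, 0.0508, 0.1581]
orientation: [0.999, 0.038, -0.0, -0.006]
contact_force: [-0.5, -0.1, -0.0]
opening: 0.0598
```

Run:
```python
from h import *
s=st(); im=robot.get_image("wrist"); cv2.imwrite("pics/w7.png",im["pixels"])
for q in ["bamboo_stub","hone_roller"]:
  for m in robot.mark_of(q,im)[:1]: print(q,m,wray(im,s,*m["location"],.01))
  for m in robot.spot_in(q,im)[:1]: b=m["bbox"]; print(m,wray(im,s,(b[1]+b[3])/2,(b[0]+b[2])/2,.03))
p=lin((.558,.0465,.034),Rdown(-85.4),5); plan(p,60)
```

```text
t 14.3 p [0.5657 0.0508 0.1581] q [ 0.999  0.038 -0.    -0.006] j [-0.03  0.53  1.8   0.02  0.82  1.45] F [-0.5 -0.1 -0. ] op 0.0598
bamboo_stub {'location': [203.9, 286.9], 'score': 0.96} [0.56416636 0.04358397 0.01      ]
{'bbox': [264.4, 171.1, 301.0, 254.9], 'score': 0.94} [0.56224801 0.04717803 0.03      ]
hone_roller {'location': [207.4, 180.5], 'score': 0.91} [0.5534788  0.13827388 0.01      ]
{'bbox': [155.2, 176.0, 199.7, 254.6], 'score': 0.81} [0.55308263 0.13496525 0.03      ]
t 14.55 p [0.5659 0.0507 0.161 ] q [ 0.999  0.037  0.002 -0.005] j [-0.03  0.52  1.8   0.02  0.82  1.45] F [-0.8 -0.   0.1] op 0.0599
[-0.1, -0.1, -0.1] [-2, 1, 25] 60
[-0.1, -0.1, -0.1] [-2, 1, 25] 60
[-0.1, -0.1, -0.1] [-2, 1, 25] 60
[-0.1, -0.1, -0.1] [-2, 1, 25] 60
[-0.1, -0.1, -0.1] [-2, 1, 25] 60
```

View pics/w7.png

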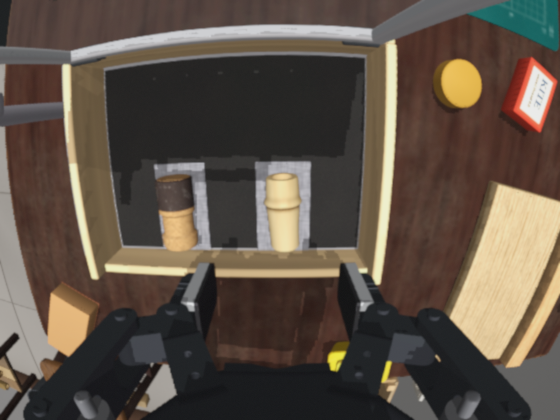

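Call:
play_rows(plan=[0,0,0,-2,1,25,60,0,0,0,-1,1,25,60,0,0,0,-1,1,25,60,0,0,0,-1,1,25,60,0,0,0,0,0,15,60])

```text
time: 15.18
position: [0.565, 0.0481, 0.0498]
orientation: [0.999, 0.038, 0.009, -0.005]
contact_force: [-0.0, 0.0, 0.8]
opening: 0.0602
```

Run:
```python
from h import *
s=st(); im=robot.get_image("wrist"); cv2.imwrite("pics/w8.png",im["pixels"])
p=lin((.560,.0465,.034),Rdown(-85.4),1); plan(p,60)
```

```text
t 15.18 p [0.565  0.0481 0.0498] q [ 0.999  0.038  0.009 -0.005] j [-0.04  0.69  1.88  0.02  0.56  1.44] F [-0.   0.   0.8] op 0.0602
t 15.22 p [0.5646 0.0481 0.0484] q [ 0.999  0.038  0.008 -0.005] j [-0.04  0.69  1.88  0.02  0.56  1.44] F [-0.5 -0.6 -2.6] op 0.0594
[-0.5, -0.9, -0.2] [-5, 1, 14] 60
```

View pics/w8.png

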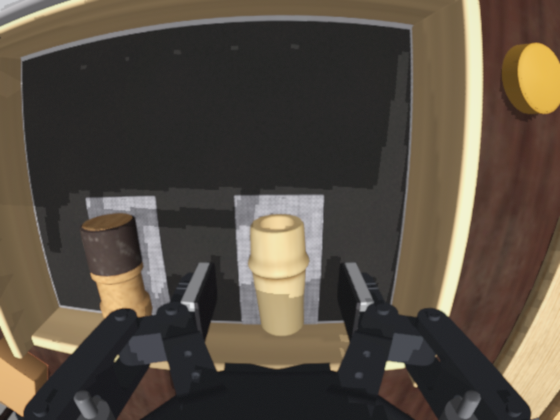

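Call:
play_rows(plan=[0,-0.8,0,-3,1,13,60,0,0,0,0,0,0,60,0,0,0,0,0,0,20,0,0,0,0,0,0,20,0,0,0,0,0,0,20,0,0,0,0,0,0,20], squeeze=30)

```text
time: 15.98
position: [0.5631, 0.047, 0.0373]
orientation: [0.999, 0.038, 0.003, -0.005]
contact_force: [0.7, -0.2, 0.3]
opening: 0.0289
```

Run:
```python
from h import *
st()
```

```text
t 15.97 p [0.5631 0.047  0.0373] q [ 0.999  0.038  0.003 -0.005] j [-0.04  0.71  1.88  0.02  0.55  1.44] F [ 0.7 -0.2  0.3] op 0.0289
```

Call:
play_rows(plan=[0,0,0,0,0,-10,20,0,0,0,0,0,-20,20,0,0,0,0,0,-30,20,0,0,0,0,0,-30,20,0,0,0,0,0,-30,20,0,0,0,0,0,0,20])

```text
time: 16.73
position: [0.5624, 0.0459, 0.164]
orientation: [0.999, 0.038, 0.003, -0.004]
contact_force: [-0.3, 0.1, -0.5]
opening: 0.0293
```

Run:
```python
from h import *
s=st(); im=robot.get_image("wrist"); cv2.imwrite("pics/w9.png",im["pixels"])
im=robot.get_image("top"); cv2.imwrite("pics/t9.png",im["pixels"])
b=np.array([.486,-.222]); print(robot.mark_of("bench_hook",im)[:1])
for m in robot.mark_of("bench_hook",im)[:1]: print(ray(im,*m["location"],0))
plan(lin((.485,-.21,.16),Rdown(-85.4-10),8),20)
```

```text
t 16.73 p [0.5624 0.0459 0.164 ] q [ 0.999  0.038  0.003 -0.004] j [-0.04  0.51  1.81  0.01  0.82  1.45] F [-0.3  0.1 -0.5] op 0.0293
[{'location': [240.9, 365.1], 'score': 0.91}]
[ 0.5002647  -0.22528017  0.        ]
t 16.93 p [0.5612 0.0459 0.1607] q [ 0.999  0.038  0.    -0.005] j [-0.04  0.52  1.81  0.01  0.82  1.45] F [ 0.2  1.  -0. ] op 0.0291
[-0.1, -0.0, 1.2] [-12, 31, 0] 20
[-0.1, -0.0, 1.2] [-11, 31, 0] 20
[-0.1, -0.0, 1.2] [-11, 32, 0] 20
[-0.1, -0.0, 1.2] [-10, 32, 0] 20
[-0.1, -0.0, 1.2] [-9, 32, 0] 20
[-0.1, -0.0, 1.2] [-9, 32, 0] 20
[-0.1, -0.0, 1.2] [-8, 32, 0] 20
[-0.1, -0.0, 1.2] [-7, 33, 0] 20
```

View pics/w9.png

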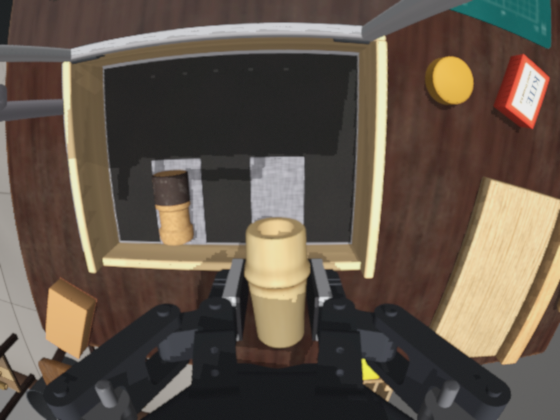

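Call:
play_rows(plan=[0,0,1.2,-12,31,0,20,0,0,1.2,-11,31,0,20,0,0,1.2,-11,32,0,20,0,0,1.2,-10,32,0,20,0,0,1.2,-9,32,0,20,0,0,1.2,-9,32,0,20,0,0,1.2,-8,32,0,20,0,0,1.2,-7,33,0,20,0,0,0,0,0,0,20])

```text
time: 18.05
position: [0.4794, -0.2161, 0.1488]
orientation: [0.999, -0.048, -0.008, -0.007]
contact_force: [-0.1, 0.3, 0.4]
opening: 0.0291
```

Run:
```python
from h import *
plan(lin((.487,-.215,.06),Rdown(-94),5),20)
```

```text
t 18.05 p [ 0.4794 -0.2161  0.1488] q [ 0.999 -0.048 -0.008 -0.007] j [-0.55  0.5   1.9   0.01  0.77  1.11] F [-0.1  0.3  0.4] op 0.0291
[-0.2, 0.2, -0.3] [2, 0, 18] 20
[-0.2, 0.2, -0.3] [2, 0, 18] 20
[-0.2, 0.2, -0.3] [2, 0, 18] 20
[-0.2, 0.2, -0.3] [2, 0, 18] 20
[-0.2, 0.2, -0.3] [2, 0, 18] 20
```

Call:
play_rows(plan=[0,0.2,0,2,0,18,20,0,0.2,0,2,0,18,20,0,0.2,0,2,0,18,20,0,0.2,0,2,0,18,20,0,0.2,0,2,0,14,20,0,0,0,0,0,0,20])

```text
time: 18.8
position: [0.4883, -0.2114, 0.0566]
orientation: [0.999, -0.046, -0.002, -0.009]
contact_force: [-0.2, -0.3, -0.1]
opening: 0.0294
```

Run:
```python
from h import *
s=st(); im=robot.get_image("wrist"); cv2.imwrite("pics/w10.png",im["pixels"]); plan(lin((s["position"][0],s["position"][1],.047),Rdown(-94),2),20)
```

```text
t 18.8 p [ 0.4883 -0.2114  0.0566] q [ 0.999 -0.046 -0.002 -0.009] j [-0.54  0.65  1.95  0.03  0.55  1.1 ] F [-0.2 -0.3 -0.1] op 0.0294
t 18.85 p [ 0.4884 -0.2116  0.0572] q [ 0.999 -0.046 -0.001 -0.008] j [-0.54  0.65  1.95  0.03  0.55  1.1 ] F [-0.4  0.2 -0.8] op 0.0293
[-0.5, 0.1, -0.7] [0, 0, 5] 20
[-0.5, 0.1, -0.7] [0, 0, 5] 20
```

View pics/w10.png

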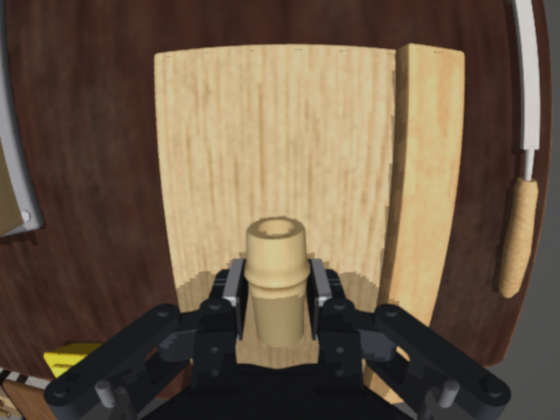

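Well within the flat board. Lower slowly to contact.

Call:
play_rows(plan=[-0.5,0,0,0,0,5,20,-0.5,0,0,0,0,4,20,0,0,0,0,0,1,20,0,0,0,0,0,0,20])

```text
time: 19.35
position: [0.4889, -0.2116, 0.0479]
orientation: [0.999, -0.046, -0.001, 0.001]
contact_force: [-0.4, 0.1, -1.0]
opening: 0.0288
```

Run:
```python
from h import *
st()
```

```text
t 19.35 p [ 0.4889 -0.2116  0.0479] q [ 0.999 -0.046 -0.001  0.001] j [-0.53  0.66  1.96 -0.01  0.52  1.14] F [-0.4  0.1 -1. ] op 0.0288
```

Call:
play_rows(plan=[0,0,0,0,0,2,20,0,0,0,0,0,2,20,0,0,0,0,0,0,20])

```text
time: 19.73
position: [0.4891, -0.2118, 0.0446]
orientation: [0.999, -0.046, -0.0, 0.002]
contact_force: [-1.9, 1.4, 3.2]
opening: 0.0291
```

Run:
```python
from h import *
st()
```

```text
t 19.73 p [ 0.4891 -0.2118  0.0446] q [ 0.999 -0.046 -0.     0.002] j [-0.53  0.67  1.96 -0.01  0.51  1.14] F [-1.9  1.4  3.2] op 0.0291
```

Call:
play_rows(plan=[0,0,0,0,0,0,34,0,0,0,0,0,0,44,0,0,0,0,0,0,56,0,0,0,0,0,0,56,0,0,0,0,0,-20,56,0,0,0,0,0,-40,56,0,0,0,0,0,-40,56,0,0,0,0,0,-40,56,0,0,0,-10,0,-40,56,0,0,0,0,0,0,56])

```text
time: 20.98
position: [0.4789, -0.2103, 0.2292]
orientation: [0.999, -0.046, -0.001, 0.001]
contact_force: [-0.3, 0.6, -0.5]
opening: 0.0558
```

Run:
```python
from h import *
s=st(); im=robot.get_image("wrist"); cv2.imwrite("pics/w11.png",im["pixels"])
for m in robot.mark_of("bamboo_stub",im)[:1]: print(m,wray(im,s,*m["location"],.018))
im=robot.get_image("scene"); cv2.imwrite("pics/s11.png",cv2.resize(im["pixels"][120:360,150:430],None,fx=2.5,fy=2.5,interpolation=cv2.INTER_CUBIC))
```

```text
t 20.98 p [ 0.4789 -0.2103  0.2292] q [ 0.999 -0.046 -0.001  0.001] j [-0.54  0.38  1.84 -0.    0.93  1.13] F [-0.3  0.6 -0.5] op 0.0558
{'location': [173.2, 277.5], 'score': 0.95} [ 0.49046889 -0.2126782   0.018     ]
```

View pics/w11.png

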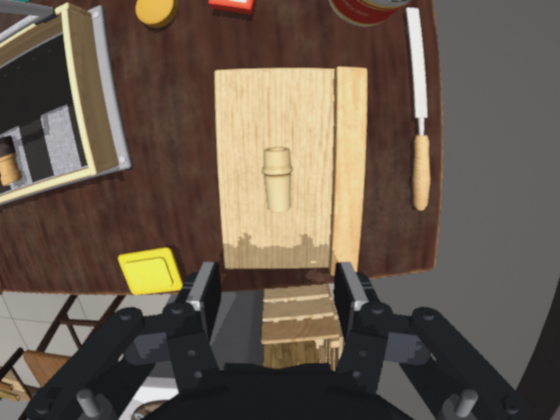

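View pics/s11.png

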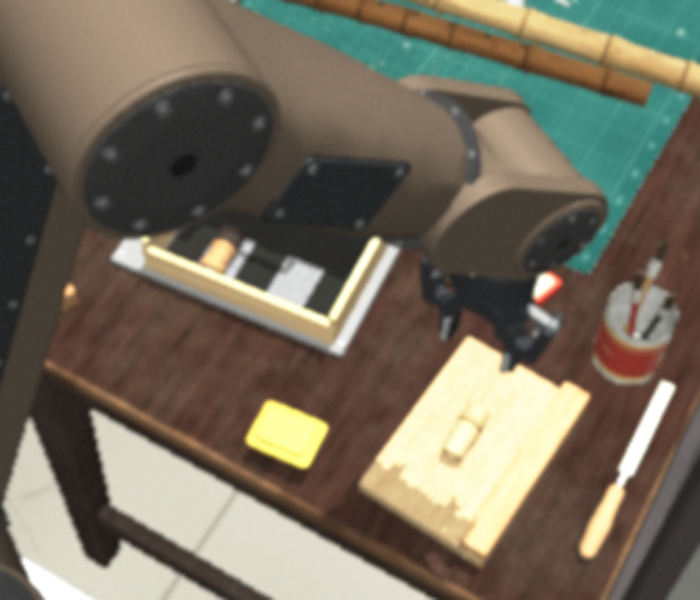

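The stub lies mid-board at (277,180) in the wrist view. I'll check the flap and stay from the top and confirm the stub is at rest.

Call:
play_rows(plan=[0,0,0,0,0,0,56,0,0,0,0,0,0,56,0,0,0,0,0,0,56,0,0,0,0,0,0,56])

```text
time: 21.62
position: [0.4781, -0.2096, 0.2228]
orientation: [0.999, -0.046, -0.006, -0.001]
contact_force: [1.3, 1.0, 0.3]
opening: 0.0562
```

Run:
```python
from h import *
s=st(); im=robot.get_image("wrist")
for m in robot.mark_of("bamboo_stub",im)[:1]: print(m,wray(im,s,*m["location"],.018))
im=robot.get_image("top"); cv2.imwrite("pics/t12.png",cv2.resize(im["pixels"][130:300,150:430],None,fx=2.7,fy=2.7,interpolation=cv2.INTER_CUBIC))
```

```text
t 21.62 p [ 0.4781 -0.2096  0.2228] q [ 0.999 -0.046 -0.006 -0.001] j [-0.54  0.39  1.84 -0.    0.93  1.13] F [1.3 1.  0.3] op 0.0562
{'location': [173.8, 279.0], 'score': 0.82} [ 0.48820593 -0.21230996  0.018     ]
```

View pics/t12.png

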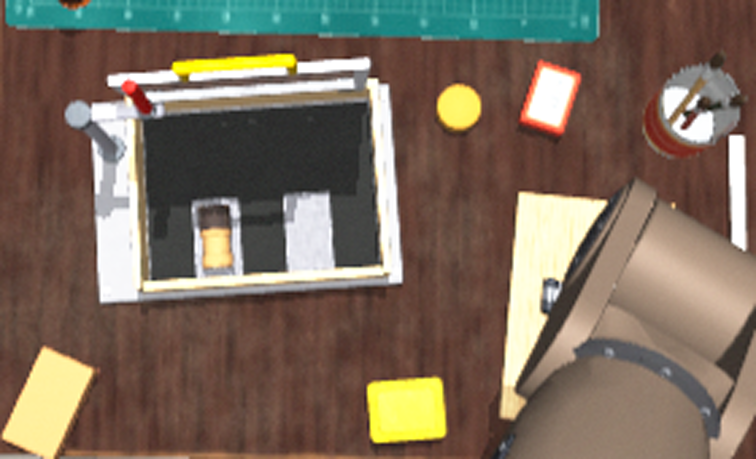

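Run:
```python
from h import *
im=robot.get_image("top"); p=ray(im,163.3,197.4,.284)[:2]
v=np.array([.6405,.245]);yaw=np.radians(4.6);X=np.array([np.cos(yaw),np.sin(yaw)]);Y=np.array([-X[1],X[0]]);d=p-v
print(p,"stay",np.arctan2(-d@Y,-d@X),np.hypot(*d))
st(); print(robot.finish_job())
```

```text
[0.64277243 0.18268869] stay 1.526964026850185 0.06235272832138679
t 21.82 p [ 0.4781 -0.2096  0.2231] q [ 0.999 -0.046 -0.006 -0.001] j [-0.54  0.39  1.84 -0.    0.93  1.13] F [-0.7  0.6 -0.6] op 0.0558
the job is handed in; nothing more can be done
None
```

I raised the flap to its stop, swung the stay fully across, moved the bamboo stub from the right nest to the bench hook board, and handed the job in at about 21.8 s. `finish_job()` gives no verdict, so the results below are my own last checks.

- **Flap:** it still stood upright in the last top view. My arc estimate put it at about 1.55 rad when it met the stop. I did not measure its angle after the stay was set.
- **Stay:** I measured about 1.53 rad in the last top view, with 1.57 being the stop. Pushing it home gave about 41 N at the wrist.
- **Stub:** it lay mid-board at about (0.489, -0.212), and two readings 0.6 s apart agreed to about 2 mm. That is at the level of the camera calibration, and the board's flat area runs well past it on every side.
- **Roller:** it was still in its nest; I never touched it.
- **Arm:** it stood clear at z = 0.22 m, with force readings at noise level.

No check failed. The only disagreement was early on: the first network estimate of the hinge was about 1 cm off. I corrected it using the flap edges and the handle.

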